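Set the throwing gauge to the red stop

ROBOT

A 6-joint arm with a two-finger parallel gripper is mounted at the origin on the work surface. World frame = base frame: x ahead of the robot, y to its left, z up, the work surface at z = 0. Lengths are in mm, angles in rad, forces in N, time in s.
With the tool pointing down it reaches from about 350 to 975 mm from the base axis. Payload 7.1 kg.
Tool frame: the origin (TCP) lies between the finger pads; the fingertips stand 8 mm ahead of it and the grasp point (between the pads) lies 11 mm behind it; x points along the fingers, y is the direction in which the jaws open and shut, and the axes are right-handed (so a half turn about x gives the same grasp; the last joint's range is limited). The gripper opens to 88 mm and grips with 3 to 60 N. Pads are 20 mm wide; open, the fingers measure 115 mm over their backs; the gripper's body (75 mm by 178 mm) begins 61 mm behind the grasp point.
Start: joints at [1.083, 0.423, 1.63, -0, 1.089, -0.019], TCP at [282.352, 557.568, 230.675] pointing down, gripper open.
Joint ranges: [-3, 3], [-0.9, 2.11], [0.09, 2.58], [-1.31, 4.45], [0.11, 2.69], [-2.54, 2.54]. Speed limits (rad/s): [2.39, 2.39, 3.01, 3.14, 3.14, 3.14].

INTERFACE

Orientations are given as a rotation vector (axis times angle).
In Python, from workcell import ctrl gives the robot as it stands.
- The arm moves only by the tool apply_moves, never from a script. Its argument "increments" is a list of rows, each an object with "gripper": the opening in per cent of the stroke, from 0 (shut) to 100 (fully open); "delta_pos": the shift along the tool's x, y, z in cm, a list of three; "dr": the turn, a rotation vector about the tool's x, y, z in rad, a list of three. In form: [{"gripper": gripper, "delta_pos": [dx, dy, dz], "dr": [ax, ay, az]}, ...]. A call has exactly 5 rows; each row shifts and turns the commanded pose from where the row before left it, along the tool's axes as they then stand; what a row does not reach is not made up. A row lasts 1/12 s, in which the tool goes at most 41.7 mm and 7.16 degrees, less where a joint would pass 70% of its speed; a pose out of reach is approached as far as the arm can. A call with a gripper value outside its range is refused whole. The fingers move at their own pace and stop on an object; the grip force is fixed at half the most. Time passes only in rows, so rows that do not move let the fingers close, or fill a call up. It gives the time, the measured TCP pose, the force and the opening at its end, in the units of the state.
- ctrl.get_obs(): the state, without advancing time (a new reading comes with each control period).
- ctrl.get_image(name): name is "scene" or "top" or "wrist"; returns a dict with "img" (480x640x3 uint8, red, green, blue), "range_z" (480x640 float32, mm along the optical axis (not along the pixel's ray), 0 where there is no reading), "mtx" (3x3 intrinsics, pixels), "rvec" (rotation vector, rad) and "tvec" (3), from world to camera coordinates, as OpenCV has them. Camera axes: x right, y down, z forward; pixel columns grow to the right and rows downward; lengths in mm; the calibration is good to about 2 mm. A picture is of the moment at which its call begins.
- ctrl.close_job(): hands the job in, once; it reports no verdict.
The state is a dict: "t": time; "qpos": joint angles; "qvel": joint speeds; "joint_torque": joint torques, N m; "ee_pos": TCP position; "orientation": TCP orientation; "ft_force": force on the tool from outside, world axes, zero at the start; "moment": the same for the moment, N m; "width": finger opening in mm.
Only numpy, scipy, OpenCV 4.12 (cv2) and the standard library are available. Lean on these libraries where they do the work, as an engineer would, in place of code of your own. Each camera call takes 0.05 s, during which the arm holds its last target. There are 200 camera calls.

TASK

On the potter's gauge rail, push the yellow slider along with the fingertips until its spring plunger has ridden over the hump of the red stop and dropped into the red stop's notch, and stop there: do not push it on through the far side. Then take the hand away and leave the slider sitting in the notch. Do not pinch or lift the slider, and leave the bowl, the jar, the cup and the brush where they stand.

Things in the scene. Friction and masses are not known exactly. Their poses are not given: they have to be found in the camera images.
- rail: aluminium gauge rail fixed flat on the bench, 440 mm long, 40 mm wide, top 22 mm above the bench, with 62 mm wide, 30 mm high black end blocks. Origin: middle of its underside, on the bench. Its y axis runs along the rail, x across it (bowl and cup stand on the +x side), z up. Its yaw is within 0.35 rad of zero
- saddle_top (a point): centre of the top face of the yellow slider: a block 60 mm across the rail, 44 mm along it, from 36 to 86 mm above the bench; its two push faces are square to the rail, 22 mm either side of this point. A 6 mm steel pointer rod with a red ball sticks out 90 mm from its middle to the rail's +x side, 78 mm above the bench. It starts between the two stops
- carriage (a joint): position of the yellow slider along the rail's y axis, in m, 0 at the middle of the rail, -0.175 to 0.175. It slides against about 1.5 to 2 N of friction and stays where it is left
- plunger (a joint): height of the slider's spring plunger, in m: 0 on the plain rail, about 0.007 on top of a stop's hump, about 0 again when dropped into the notch. Its round black knob (18 mm wide, 5 mm thick) stands 2 mm above the slider's top face and rises and falls with it. A spring presses its roller down with about 10 N
- saddle (a joint): how far the slider's yellow block is lifted off the rail, in m: 0, where its own spring holds it with about 20 N; it must stay there
- red_stop_notch (a point): middle of the red stop's notch, on the rail's centre line, 26 mm above the bench. The stop, a red plate 86 x 44 mm, is fixed on the rail 95 to 135 mm from its middle, at either end. Both sides alike: a 25 degree ramp begins 28 mm from this point, rising 8 mm to a crest 9 to 11 mm from it; within, 50 degree walls fall into the notch. Seated, the slider is centred over this point
- blue_stop_notch (a point): the same point on the blue stop, which is alike but for its colour, at the other end; not the target. Pushing the slider up a ramp takes about 6 to 10 N; past the crest the push force dips to nothing and it jumps about 10 mm ahead into the notch by itself; pushing it out over the far wall takes about 20 N
- bowl: grey clay bowl, 132 mm wide, 50 mm high, loose on a fixed round plaster bat (170 mm wide, 14 mm thick) beside the red stop, 140 mm from the rail's centre line. Origin: centre of its underside
- jar: amber jar with a white cap, 52 mm wide, 70 mm high, loose on the bench on the rail's -x side. Origin: centre of its underside
- cup: blue ceramic cup, 68 mm wide, 75 mm high, loose on the bench beside the blue stop. Origin: centre of its underside
- trimmer: small brush with a wooden handle, 150 mm long, lying on the bench on the rail's -x side. Its x axis runs along it

How it is judged (in metres and radians):
At the end, for the whole second after the job is handed in: The slider sits at rest on the rail within 3 mm of the middle of the red stop's notch along the rail, its plunger dropped to within 2.5 mm of its lowest position, its block raised less than 3 mm, and bowl, jar, cup and brush are within 15 mm of where they started (y of saddle_top in the frame of red_stop_notch between -0.003 and 0.003 m and value of joint plunger below 0.0025 m and value of joint saddle below 0.003 m and velocity of joint carriage between -0.005 and 0.005 m/s and distance of each of bowl, jar, cup, trimmer from where it was at the start of the episode below 0.015 m); the robot touches nothing.
It fails at once if the slider is pushed on through the notch, more than 12 mm past its middle towards the rail's end ((y of red_stop_notch in the frame of rail above 0 m and y of saddle_top in the frame of red_stop_notch above 0.012 m) or (y of red_stop_notch in the frame of rail below 0 m and y of saddle_top in the frame of red_stop_notch below -0.012 m)).
It fails at once if the slider is lifted more than 6 mm off the rail (value of joint saddle above 0.006 m).
It fails at once if the slider is pinched: the fingers press on two opposite faces of it at once (contact force between each of saddle_c2, saddle_c3 and the fingers above 1 N or contact force between each of saddle_c4, saddle_c5 and the fingers above 1 N).
It fails at once if the bowl, jar, cup or brush is knocked or lifted (moved more than 15 mm) (distance of any of bowl, jar, cup, trimmer from where it was at the start of the episode above 0.015 m).
It also fails if it takes over 42 s, if anything falls off the work surface, if the arm or the gripper's body presses on something with over 40 N, if the wrist force passes 120 N, or if a joint passes its speed limit or range.

## Working session

There is one attempt and no reset: what is moved stays moved. The work goes in short steps, Python scripts to look and compute and a tool call to move; the robot and the scene stay as the last step left them, time stands still between calls to the robot, and variables do not carry over. Pictures are saved under pics/ and viewed, about 8 in all and at most 12, crops included, and the job is handed in when it is done.

Besides the shell and the picture viewer there is one more tool, called after ">>>" as name(argument=value, ...) on one line, values as JSON. apply_moves: Moves the arm, as the interface text tells. Its arguments: {"type":"object","properties":{"increments":{"type":"array","items":{"type":"object","properties":{"gripper":{"type":"number"},"delta_pos":{"type":"array","items":{"type":"number"}},"dr":{"type":"array","items":{"type":"number"}}}}}},"required":["increments"]}

```bash
mkdir -p pics; cat > h.py <<'E'
import numpy as np, cv2
from workcell import ctrl
def cam(n):
    d=ctrl.get_image(n); d['R']=cv2.Rodrigues(np.array(d['rvec'],float))[0]; d['t']=np.array(d['tvec'],float).ravel(); return d
def save(d,f): cv2.imwrite('pics/'+f,d['img'][:,:,::-1])
def ray(d,uv,z):
    "pixel -> world point on plane height z"
    r=d['R'].T@(np.linalg.inv(d['mtx'])@[uv[0],uv[1],1]); c=-d['R'].T@d['t']
    return c+r*(z-c[2])/r[2]
def cloud(d):
    v,u=np.indices(d['range_z'].shape); z=d['range_z']
    p=np.stack([u,v,np.ones_like(u)],-1)@np.linalg.inv(d['mtx']).T*z[...,None]
    return (p-d['t'])@d['R']
E
python3 - <<'E'
from h import *
print(ctrl.get_obs())
a=cam('top');b=cam('scene')
save(a,'top0.png');save(b,'scene0.png')
E
```

```text
{'t': 0.0, 'qpos': array([ 1.08297490e+00,  4.23790640e-01,  1.63066776e+00,  9.41303737e-06,
        1.08857547e+00, -1.89744261e-02]), 'qvel': array([-0.00241225, -0.00125582,  0.00235156, -0.00150181,  0.00164489,
        0.00010038]), 'joint_torque': array([-3.39418446e-03, -5.44648075e+01, -2.73658901e+01,  6.43178844e-02,
        2.27153470e-02, -8.40910070e-05]), 'ee_pos': array([282.12687908, 557.11454273, 229.94175882]), 'orientation': array([ 0.36653952,  1.53972485, -0.36874442]), 'ft_force': array([-0.0873028 , -0.05331083,  0.08969398]), 'moment': array([-0.05230454,  0.01119986,  0.01466913]), 'width': 87.80557100216383}
```

View pics/top0.png

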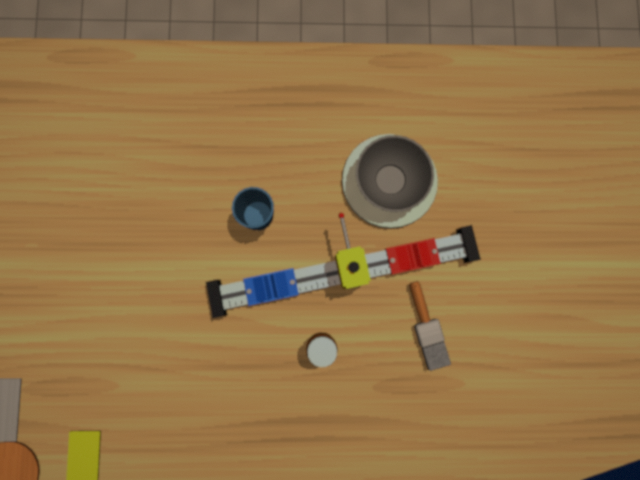

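View pics/scene0.png

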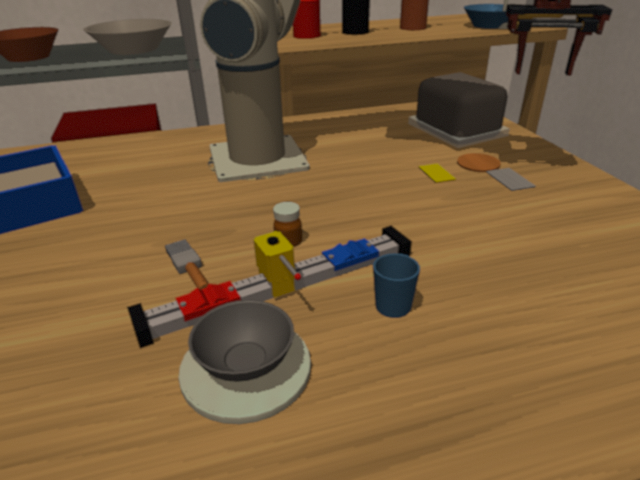

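The top view shows the red stop at about (414,257), the slider at (353,267), the blue stop at (271,287), the bowl at (396,175) and the brush at (430,325). I'll measure these next.

```bash
cat >> h.py <<'E'
def comps(m,mn=40):
    n,l,s,c=cv2.connectedComponentsWithStats(m.astype(np.uint8)); return [(c[i],s[i],l==i) for i in range(1,n) if s[i,4]>mn]
def masks(d):
    h=cv2.cvtColor(d['img'],cv2.COLOR_RGB2HSV).astype(int); H,S,V=h[...,0],h[...,1],h[...,2]
    return dict(red=((H<4)|(H>175))&(S>200)&(V>90),blue=(H>108)&(H<125)&(S>170)&(V>70),yel=(H>25)&(H<34)&(S>200)&(V>90),blk=(V<40))
E
python3 - <<'E'
from h import *
for n in ('top','scene'):
    d=cam(n); P=cloud(d); print(n,'cam',(-d['R'].T@d['t']).round(0))
    for k,m in masks(d).items():
        for c,s,l in comps(m):
            r=cv2.minAreaRect(np.argwhere(l)[:,::-1].astype(np.float32))
            q=P[l]; q=q[d['range_z'][l]>0]
            print(k,c.round(1),s[4],'rect',np.round(r[0],1),np.round(r[1],1),round(r[2],1),'med',np.median(q,0).round(1) if len(q) else None,'zpc',np.percentile(q[:,2],[5,95]).round(0) if len(q) else None)
E
```

```text
top cam [483.   9. 791.]
red [413.  255.7] 961 rect [412.8 255.7] [24.7 45.7] 77.0 med [ 552.6 -165.    28.4] zpc [24. 34.]
blue [271.7 286. ] 670 rect [270.5 286.6] [23.9 47.8] 78.1 med [501.7  72.   28.5] zpc [25. 34.]
yel [ 83.4 455.5] 1414 rect [ 83.4 455.5] [29.5 48.6] 3.2 med [226.2 379.5   4.1] zpc [2. 6.]
blk [252.4 197.3] 279 rect [252.9 197.7] [13.9 30. ] 87.5 med [651.  109.2  40.3] zpc [15. 62.]
blk [468.5 244. ] 353 rect [467.3 244.1] [33.2 14.1] 76.0 med [ 573.1 -260.2   29.5] zpc [20. 31.]
blk [215.3 298.7] 363 rect [216.  298.4] [34.1 12.6] 78.3 med [480.2 167.2  29.9] zpc [27. 32.]
scene cam [1146. -148.  483.]
red [304.5  19.4] 615 rect [304.8  18.2] [19.2 38.1] 4.9 med [-801.2  332.6  183.6] zpc [131. 245.]
red [206.4 299.3] 1160 rect [207.4 298.2] [25.1 58.1] 66.6 med [ 562.9 -168.9   26.2] zpc [20. 33.]
blue [ 51.  158.7] 132 rect [ 46.1 156.4] [60.5 23.7] 24.3 med [  20.5 -439.5   78. ] zpc [70. 79.]
blue [ 35.  184.9] 84 rect [ 34.7 185.3] [ 3.6 58.9] 74.7 med [ 179.4 -454.2   78. ] zpc [76. 80.]
blue [352.  251.3] 339 rect [349.9 251.8] [19.3 52.3] 73.5 med [5
[... 499 characters left out ...]
9.4] zpc [247. 324.]
blk [247.9  67. ] 283 rect [247.8  65.9] [ 9.9 61.3] 86.1 med [ 61.9  -9.5 231.8] zpc [227. 236.]
blk [438.  110.1] 1406 rect [437.6 109.3] [53.2 33.1] 26.6 med [ 24.3 474.7  77.4] zpc [ 37. 115.]
blk [398.4 239.8] 335 rect [398.1 239.5] [35.1 15.6] 51.7 med [499.3 166.2  28.2] zpc [10. 30.]
blk [272.4 240.4] 47 rect [272.5 240.5] [5. 9.] 90.0 med [534.2 -58.3  92.3] zpc [90. 93.]
blk [140.6 325.5] 549 rect [141.2 324.8] [41.  14.9] 73.3 med [ 595.2 -260.8   28.6] zpc [ 5. 30.]
blk [196.4 350.3] 56 rect [196.2 350.6] [21.9  3.6] 65.6 med [ 694.  -186.6   56.4] zpc [48. 61.]
blk [247.4 372.9] 365 rect [247.6 370.4] [16.2 77.5] 78.8 med [ 744.9 -131.8   52. ] zpc [45. 59.]
```

```bash
python3 - <<'E'
from h import *
from scipy.spatial.transform import Rotation as Ro
d=cam('top')
e1=ray(d,(467.5,244.1),30)[:2];e2=ray(d,(215.7,298.5),30)[:2]
u=(e2-e1)/np.linalg.norm(e2-e1);x=np.array([u[1],-u[0]]);c=(e1+e2)/2
print('len',np.linalg.norm(e2-e1),'c',c,'yaw',np.arctan2(-u[0],u[1]))
def rl(p): return np.round([(p[:2]-c)@x,(p[:2]-c)@u],1)
print('red',rl(ray(d,(412.9,255.7),29)),'blue',rl(ray(d,(271,286.4),29)))
P=cloud(d); ok=(d['range_z']>0)&(P[...,2]>80)&(P[...,2]<90)&(np.hypot(P[...,0]-535,P[...,1]+57)<60)
q=P[ok]; r=cv2.minAreaRect(q[:,:2].astype(np.float32)); print('slider top',r,q[:,2].mean(),rl(np.array(r[0])), rl(q.mean(0)))
s=cam('scene');P=cloud(s); ok=(s['range_z']>0)&(P[...,2]>82)&(P[...,2]<90)&(np.hypot(P[...,0]-535,P[...,1]+57)<60)
q=P[ok]; r=cv2.minAreaRect(q[:,:2].astype(np.float32)); print('scene slider',r,rl(np.array(r[0])))
for m in comps(masks(s)['red'])[1:]:
  P2=P[m[2]]; print('scene red', rl(np.array(cv2.minAreaRect(P2[:,:2].astype(np.float32))[0])))
print(Ro.from_rotvec(ctrl.get_obs()['orientation']).as_matrix().round(3))
E
```

```text
len 434.3767092960306 c [526.93506577 -45.98034815] yaw 0.21305007217288738
red [   0.4 -121.1] blue [  0.3 124. ]
slider top ((547.2945556640625, -53.01417541503906), (94.11457824707031, 44.4544677734375), 11.844489097595215) 85.87377204387089 [ 18.4 -11.2] [  3.6 -10.8]
scene slider ((530.2504272460938, -56.73417663574219), (62.004669189453125, 44.894046783447266), 12.201370239257812) [  1.  -11.2]
scene red [ 282.1 -153.5]
[[-0.     0.452  0.892]
 [-0.001  0.892 -0.452]
 [-1.    -0.001 -0.   ]]
```

>>> apply_moves(increments=[{"gripper":0,"delta_pos":[0,-2.6,3.1],"dr":[0,0,0]},{"gripper":0,"delta_pos":[0,-2.6,3.1],"dr":[0,0,0]},{"gripper":0,"delta_pos":[0,-2.6,3.1],"dr":[0,0,0]},{"gripper":0,"delta_pos":[0,-2.6,3.1],"dr":[0,0,0]},{"gripper":0,"delta_pos":[0,-2.6,3.1],"dr":[0,0,0]}])

```text
t: 0.72
ee_pos: [362.1, 369.9, 230.7]
orientation: [0.367, 1.539, -0.367]
ft_force: [1.2, 0.3, -0.1]
width: 57.7
```

>>> apply_moves(increments=[{"gripper":0,"delta_pos":[0,-2.6,3.1],"dr":[0,0,0]},{"gripper":0,"delta_pos":[0,-2.6,3.1],"dr":[0,0,0]},{"gripper":0,"delta_pos":[0,-2.6,3.1],"dr":[0,0,0]},{"gripper":0,"delta_pos":[0,-2.6,3.1],"dr":[0,0,0]},{"gripper":0,"delta_pos":[0,-2.6,3.1],"dr":[0,0,0]}])

```text
t: 1.13
ee_pos: [441.8, 183.7, 230.9]
orientation: [0.368, 1.539, -0.367]
ft_force: [0.3, 0.6, -1.7]
width: 24.7
```

>>> apply_moves(increments=[{"gripper":0,"delta_pos":[0,-2.6,3.1],"dr":[0,0,0]},{"gripper":0,"delta_pos":[0,-2.6,3.1],"dr":[0,0,0]},{"gripper":0,"delta_pos":[0,-2.6,3.1],"dr":[0,0,0]},{"gripper":0,"delta_pos":[0,-2.6,3.1],"dr":[0,0,0]},{"gripper":0,"delta_pos":[0,-2.6,3.1],"dr":[0,0,0]}])

```text
t: 1.55
ee_pos: [521.4, -2.5, 230.9]
orientation: [0.368, 1.539, -0.368]
ft_force: [1.0, 0.7, 1.2]
width: 0.2
```

>>> apply_moves(increments=[{"gripper":0,"delta_pos":[0,0,0],"dr":[0.111,0,0]},{"gripper":0,"delta_pos":[0,0,0],"dr":[0.111,0,0]},{"gripper":0,"delta_pos":[0,0,0],"dr":[0.111,0,0]},{"gripper":0,"delta_pos":[0,0,0],"dr":[0.111,0,0]},{"gripper":0,"delta_pos":[0,0,0],"dr":[0.111,0,0]}])

```text
t: 1.97
ee_pos: [521.0, -0.7, 230.6]
orientation: [0.802, 1.418, -0.802]
ft_force: [-0.1, 0.0, 0.4]
width: 0.5
```

>>> apply_moves(increments=[{"gripper":0,"delta_pos":[0,0,0],"dr":[0.111,0,0]},{"gripper":0,"delta_pos":[0,0,0],"dr":[0.111,0,0]},{"gripper":0,"delta_pos":[0,0,0],"dr":[0.111,0,0]},{"gripper":0,"delta_pos":[0,0,0],"dr":[0,0,0]},{"gripper":0,"delta_pos":[0,0,0],"dr":[0,0,0]}])

```text
t: 2.38
ee_pos: [521.0, -0.4, 230.7]
orientation: [1.048, 1.304, -1.048]
ft_force: [-0.2, -0.6, 0.4]
width: 0.5
```

Now a check with the wrist and top cameras before the tool goes down.

```bash
cat >> h.py <<'E'
from scipy.spatial.transform import Rotation as Ro
C=np.array([526.9,-46.0]);YAW=.213;U=np.array([-np.sin(YAW),np.cos(YAW)]);X=np.array([np.cos(YAW),np.sin(YAW)])
def rl(p): p=np.asarray(p)[...,:2]-C; return np.round(np.stack([p@X,p@U],-1),1)
E
python3 - <<'E'
from h import *
o=ctrl.get_obs();print(rl(o['ee_pos']),Ro.from_rotvec(o['orientation']).as_matrix().round(3))
d=cam('wrist');save(d,'w1.png');P=cloud(d);ok=d['range_z']>0
for k in('red','blue','yel'):
  for c,s,l in comps(masks(d)[k],200):
    q=P[l&ok]; 
    if len(q): print(k,c.round(),s,'med',rl(np.median(q,0)),'z',np.percentile(q[:,2],[5,50,95]).round(),'rail ext',np.percentile(rl(q),[1,99],axis=0))
E
```

```text
[ 3.8 45.8] [[ 0.     0.976  0.216]
 [-0.     0.216 -0.976]
 [-1.     0.     0.   ]]
blue [313. 107.] [ 286   60   57   93 4492] med [  1.1 130.9] z [26. 30. 35.] rail ext [[-20.8    97.9  ]
 [ 22.829 166.7  ]]
```

View pics/w1.png

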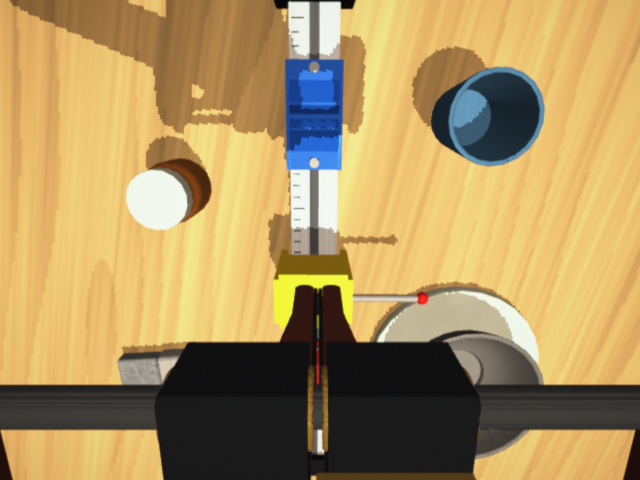

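The wrist view shows the fingers aligned with the rail. The slider is below at (313,300), and the space behind it is clear up to the blue stop at (313,115). I'll go down there.

>>> apply_moves(increments=[{"gripper":0,"delta_pos":[3.4,-0.4,0],"dr":[0,0,0]},{"gripper":0,"delta_pos":[3.4,0,0],"dr":[0,0,0]},{"gripper":0,"delta_pos":[3.4,0,0],"dr":[0,0,0]},{"gripper":0,"delta_pos":[3.4,0,0],"dr":[0,0,0]},{"gripper":0,"delta_pos":[3.4,0,0],"dr":[0,0,0]}])

```text
t: 2.85
ee_pos: [517.3, -1.3, 59.5]
orientation: [1.048, 1.303, -1.047]
ft_force: [-0.5, 0.7, 1.4]
width: 0.6
```

>>> apply_moves(increments=[{"gripper":0,"delta_pos":[0,0,0.4],"dr":[0,0,0]},{"gripper":0,"delta_pos":[0,0,0.4],"dr":[0,0,0]},{"gripper":0,"delta_pos":[0,0,0.4],"dr":[0,0,0]},{"gripper":0,"delta_pos":[0,0,0.4],"dr":[0,0,0]},{"gripper":0,"delta_pos":[0,0,0.4],"dr":[0,0,0]}])

```text
t: 3.27
ee_pos: [523.0, -21.5, 62.9]
orientation: [1.051, 1.3, -1.047]
ft_force: [0.4, -0.3, -0.3]
width: 0.5
```

>>> apply_moves(increments=[{"gripper":0,"delta_pos":[0,0,0.4],"dr":[0,0,0]},{"gripper":0,"delta_pos":[0,0,0.4],"dr":[0,0,0]},{"gripper":0,"delta_pos":[0,0,0.4],"dr":[0,0,0]},{"gripper":0,"delta_pos":[0,0,0.4],"dr":[0,0,0]},{"gripper":0,"delta_pos":[0,0,0.4],"dr":[0,0,0]}])

```text
t: 3.68
ee_pos: [525.8, -40.7, 60.9]
orientation: [1.05, 1.303, -1.05]
ft_force: [-0.1, 0.9, 1.4]
width: 0.3
```

```bash
cat > st.py <<'E'
from h import *
o=ctrl.get_obs();print('tcp rail',rl(o['ee_pos']),'z',o['ee_pos'][2].round(1),'F along push',-(U@o['ft_force'][:2]).round(1),'Fz',o['ft_force'][2].round(1))
for n in('top','scene'):
    d=cam(n);P=cloud(d);p=rl(P);ok=(d['range_z']>0)&(abs(P[...,2]-86)<3)&(abs(p[...,0])<29)&(abs(p[...,1])<160)
    h=cv2.cvtColor(d['img'],cv2.COLOR_RGB2HSV);ok&=(h[...,0]>22)&(h[...,0]<36)&(h[...,1]>150)
    q=p[ok]; print(n,len(q),'slider y ext',np.percentile(q[:,1],[2,50,98]).round(1) if len(q) else '')
    k=(d['range_z']>0)&(P[...,2]>87)&(P[...,2]<105)&(abs(p[...,0])<14)&(h[...,2]<70)&(abs(p[...,1])<160)
    if k.any(): print('  knob',np.median(p[k],0),'z',np.percentile(P[k][:,2],[10,50,90]).round(1),k.sum())
    save(d,f'{n}_{o["t"]:.2f}.png')
E
python3 st.py
```

```text
tcp rail [0.  5.4] z 60.9 F along push -0.9 Fz 1.4
top 0 slider y ext 
scene 528 slider y ext [-49.7 -31.6  -8. ]
  knob [ 4.9 -6.1] z [ 89.1  92.4 101.2] 133
```

>>> apply_moves(increments=[{"gripper":0,"delta_pos":[0,0,0.4],"dr":[0,0,0]},{"gripper":0,"delta_pos":[0,0,0.4],"dr":[0,0,0]},{"gripper":0,"delta_pos":[0,0,0.4],"dr":[0,0,0]},{"gripper":0,"delta_pos":[0,0,0.4],"dr":[0,0,0]},{"gripper":0,"delta_pos":[0,0,0.4],"dr":[0,0,0]}])

```text
t: 4.2
ee_pos: [529.6, -60.3, 60.5]
orientation: [1.05, 1.303, -1.05]
ft_force: [-0.3, 1.3, 1.1]
width: 0.7
```

>>> apply_moves(increments=[{"gripper":0,"delta_pos":[0,0,0.4],"dr":[0,0,0]},{"gripper":0,"delta_pos":[0,0,0.4],"dr":[0,0,0]},{"gripper":0,"delta_pos":[0,0,0.4],"dr":[0,0,0]},{"gripper":0,"delta_pos":[0,0,0.4],"dr":[0,0,0]},{"gripper":0,"delta_pos":[0,0,0.4],"dr":[0,0,0]}])

```text
t: 4.62
ee_pos: [533.9, -79.9, 60.6]
orientation: [1.05, 1.303, -1.05]
ft_force: [-0.7, 0.9, -1.2]
width: 0.2
```

>>> apply_moves(increments=[{"gripper":0,"delta_pos":[0,0,0.3],"dr":[0,0,0]},{"gripper":0,"delta_pos":[0,0,0.3],"dr":[0,0,0]},{"gripper":0,"delta_pos":[0,0,0.3],"dr":[0,0,0]},{"gripper":0,"delta_pos":[0,0,0.3],"dr":[0,0,0]},{"gripper":0,"delta_pos":[0,0,0],"dr":[0,0,0]}])

```text
t: 5.03
ee_pos: [536.9, -91.8, 60.7]
orientation: [1.05, 1.302, -1.05]
ft_force: [-0.2, 0.6, -0.6]
width: 0.6
```

```bash
python3 st.py; ls pics
```

```text
tcp rail [  0.1 -46.9] z 60.7 F along push -0.7 Fz -0.6
top 0 slider y ext 
scene 570 slider y ext [-101.4  -83.2  -59.9]
  knob [  2.3 -79.1] z [89.7 92.5 97.8] 85
scene0.png
scene_3.68.png
scene_5.03.png
top0.png
top_3.68.png
top_5.03.png
w1.png
```

>>> apply_moves(increments=[{"gripper":0,"delta_pos":[0,0,0.3],"dr":[0,0,0]},{"gripper":0,"delta_pos":[0,0,0.3],"dr":[0,0,0]},{"gripper":0,"delta_pos":[0,0,0.3],"dr":[0,0,0]},{"gripper":0,"delta_pos":[0,0,0.3],"dr":[0,0,0]},{"gripper":0,"delta_pos":[0,0,0.2],"dr":[0,0,0]}])

```text
t: 5.55
ee_pos: [539.9, -105.3, 60.8]
orientation: [1.05, 1.302, -1.05]
ft_force: [0.5, 2.5, 1.2]
width: 0.2
```

>>> apply_moves(increments=[{"gripper":0,"delta_pos":[0,0,0.1],"dr":[0,0,0]},{"gripper":0,"delta_pos":[0,0,0.1],"dr":[0,0,0]},{"gripper":0,"delta_pos":[0,0,0.1],"dr":[0,0,0]},{"gripper":0,"delta_pos":[0,0,0.1],"dr":[0,0,0]},{"gripper":0,"delta_pos":[0,0,0.1],"dr":[0,0,0]}])

```text
t: 5.97
ee_pos: [540.6, -108.9, 60.9]
orientation: [1.051, 1.304, -1.05]
ft_force: [-0.2, 8.3, 4.3]
width: 0.3
```

```bash
python3 st.py
```

```text
tcp rail [  0.1 -64.3] z 60.9 F along push -8.2 Fz 4.3
top 0 slider y ext 
scene 568 slider y ext [-118.4 -100.9  -77. ]
  knob [  4.65 -98.2 ] z [90.  92.4 93.9] 72
```

>>> apply_moves(increments=[{"gripper":0,"delta_pos":[0,0,0.1],"dr":[0,0,0]},{"gripper":0,"delta_pos":[0,0,0.1],"dr":[0,0,0]},{"gripper":0,"delta_pos":[0,0,0.1],"dr":[0,0,0]},{"gripper":0,"delta_pos":[0,0,0.1],"dr":[0,0,0]},{"gripper":0,"delta_pos":[0,0,0.1],"dr":[0,0,0]}])

```text
t: 6.48
ee_pos: [541.5, -113.5, 60.9]
orientation: [1.051, 1.304, -1.05]
ft_force: [0.9, 9.5, 4.7]
width: 0.3
```

```bash
python3 st.py
```

```text
tcp rail [  0.  -69.1] z 60.9 F along push -9.1 Fz 4.7
top 0 slider y ext 
scene 555 slider y ext [-123.1 -105.5  -82.1]
  knob [   4.8 -102.9] z [92.5 95.1 95.9] 72
```

>>> apply_moves(increments=[{"gripper":0,"delta_pos":[0,0,0.1],"dr":[0,0,0]},{"gripper":0,"delta_pos":[0,0,0.1],"dr":[0,0,0]},{"gripper":0,"delta_pos":[0,0,0.1],"dr":[0,0,0]},{"gripper":0,"delta_pos":[0,0,0.1],"dr":[0,0,0]},{"gripper":0,"delta_pos":[0,0,0.1],"dr":[0,0,0]}])

```text
t: 7.0
ee_pos: [542.6, -118.3, 60.9]
orientation: [1.051, 1.304, -1.05]
ft_force: [0.3, 9.6, 5.3]
width: 0.2
```

```bash
python3 st.py
```

```text
tcp rail [  0.1 -74. ] z 60.9 F along push -9.4 Fz 5.3
top 0 slider y ext 
scene 551 slider y ext [-128.1 -111.7  -87.4]
  knob [   3.85 -107.7 ] z [94.5 97.1 98.4] 74
```

>>> apply_moves(increments=[{"gripper":0,"delta_pos":[0,0,0.1],"dr":[0,0,0]},{"gripper":0,"delta_pos":[0,0,0.1],"dr":[0,0,0]},{"gripper":0,"delta_pos":[0,0,0.1],"dr":[0,0,0]},{"gripper":0,"delta_pos":[0,0,0],"dr":[0,0,0]},{"gripper":0,"delta_pos":[0,0,0],"dr":[0,0,0]}])

```text
t: 7.52
ee_pos: [543.3, -121.6, 60.9]
orientation: [1.051, 1.304, -1.05]
ft_force: [0.7, 6.1, 4.5]
width: 0.3
```

```bash
python3 st.py
```

```text
tcp rail [  0.1 -77.4] z 60.9 F along push -5.8 Fz 4.5
top 0 slider y ext 
scene 544 slider y ext [-131.6 -115.4  -90.6]
  knob [   4.5 -111.1] z [95.7 98.3 99.5] 77
```

>>> apply_moves(increments=[{"gripper":0,"delta_pos":[0,0,0.1],"dr":[0,0,0]},{"gripper":0,"delta_pos":[0,0,0.1],"dr":[0,0,0]},{"gripper":0,"delta_pos":[0,0,0],"dr":[0,0,0]},{"gripper":0,"delta_pos":[0,0,0],"dr":[0,0,0]},{"gripper":0,"delta_pos":[0,0,0],"dr":[0,0,0]}])

```text
t: 8.03
ee_pos: [543.8, -124.4, 60.7]
orientation: [1.05, 1.303, -1.05]
ft_force: [0.6, 2.2, 1.4]
width: 0.8
```

```bash
python3 st.py
```

```text
tcp rail [ -0.  -80.2] z 60.7 F along push -2.0 Fz 1.4
top 0 slider y ext 
scene 546 slider y ext [-134.5 -118.6  -93.7]
  knob [   3.8 -113.9] z [ 95.6  98.9 100.1] 79
```

>>> apply_moves(increments=[{"gripper":0,"delta_pos":[0,0,0.1],"dr":[0,0,0]},{"gripper":0,"delta_pos":[0,0,0.05],"dr":[0,0,0]},{"gripper":0,"delta_pos":[0,0,0],"dr":[0,0,0]},{"gripper":0,"delta_pos":[0,0,0],"dr":[0,0,0]},{"gripper":0,"delta_pos":[0,0,0],"dr":[0,0,0]}])

```text
t: 8.55
ee_pos: [544.0, -126.1, 60.6]
orientation: [1.05, 1.303, -1.05]
ft_force: [0.0, -0.8, -0.8]
width: 0.5
```

```bash
python3 st.py
```

```text
tcp rail [ -0.2 -81.9] z 60.6 F along push 0.8 Fz -0.8
top 0 slider y ext 
scene 621 slider y ext [-143.5 -124.2 -101.4]
  knob [   4.8 -123.1] z [89.8 91.9 93.2] 73
```

The slider jumped ahead by about 9 mm, the knob dropped back to 92 mm and the force fell to zero, so it's in the notch. Now I'll back away along the rail and go up.

>>> apply_moves(increments=[{"gripper":0,"delta_pos":[0,0,-0.6],"dr":[0,0,0]},{"gripper":0,"delta_pos":[0,0,-0.8],"dr":[0,0,0]},{"gripper":0,"delta_pos":[0,0,-1.0],"dr":[0,0,0]},{"gripper":0,"delta_pos":[0,0,-1.0],"dr":[0,0,0]},{"gripper":0,"delta_pos":[0,0,0],"dr":[0,0,0]}])

```text
t: 9.07
ee_pos: [536.0, -90.5, 60.6]
orientation: [1.049, 1.305, -1.049]
ft_force: [0.3, -0.2, -0.7]
width: 0.7
```

>>> apply_moves(increments=[{"gripper":0,"delta_pos":[-3,0,0],"dr":[0,0,0]},{"gripper":0,"delta_pos":[-3.5,0,0],"dr":[0,0,0]},{"gripper":0,"delta_pos":[-3.5,0,0],"dr":[0,0,0]},{"gripper":0,"delta_pos":[-3.5,0,0],"dr":[0,0,0]},{"gripper":0,"delta_pos":[-3.5,0,0],"dr":[0,0,0]}])

```text
t: 9.48
ee_pos: [536.5, -92.2, 232.3]
orientation: [1.049, 1.303, -1.05]
ft_force: [0.0, -1.5, -0.8]
width: 0.5
```

>>> apply_moves(increments=[{"gripper":0,"delta_pos":[0,0,-4],"dr":[0,0,0]},{"gripper":0,"delta_pos":[0,0,-4],"dr":[0,0,0]},{"gripper":0,"delta_pos":[0,0,-4],"dr":[0,0,0]},{"gripper":0,"delta_pos":[0,0,-4],"dr":[0,0,0]},{"gripper":0,"delta_pos":[0,0,-4],"dr":[0,0,0]}])

```text
t: 9.9
ee_pos: [493.6, 104.5, 231.0]
orientation: [1.05, 1.302, -1.05]
ft_force: [1.9, -1.1, 0.5]
width: 0.3
```

>>> apply_moves(increments=[{"gripper":0,"delta_pos":[0,0,-4],"dr":[0,0,0]},{"gripper":0,"delta_pos":[0,0,-4],"dr":[0,0,0]},{"gripper":0,"delta_pos":[0,0,-4],"dr":[0,0,0]},{"gripper":0,"delta_pos":[0,0,0],"dr":[0,0,0]},{"gripper":0,"delta_pos":[0,0,0],"dr":[0,0,0]}])

```text
t: 10.32
ee_pos: [468.1, 222.0, 230.6]
orientation: [1.046, 1.305, -1.047]
ft_force: [-0.7, 0.0, -0.1]
width: 0.3
```

```bash
python3 st.py; python3 - <<'E'
import cv2,glob,os
f=sorted(glob.glob('pics/top_*.png'),key=os.path.getmtime)[-1];g=f.replace('top_','scene_')
a=cv2.imread(f)[100:400,180:580];b=cv2.imread(g)[180:480,100:500]
cv2.imwrite('pics/fin.png',cv2.hconcat([a,b]))
A=cv2.imread('pics/top0.png').astype(int);B=cv2.imread(f).astype(int);D=abs(A-B).max(2)>40
for n,(u0,u1,v0,v1) in dict(bowl=(350,440,130,215),cup=(230,278,185,235),jar=(300,342,330,372),brush=(405,455,285,372)).items(): print(n,'changed px',D[v0:v1,u0:u1].sum())
E
```

```text
tcp rail [ -0.8 274.4] z 230.6 F along push -0.2 Fz -0.1
top 888 slider y ext [-142.7 -120.6 -100.2]
  knob [   0.5 -121.1] z [91.6 92.8 94.3] 69
scene 613 slider y ext [-143.6 -124.2 -101.2]
  knob [   4.9  -123.15] z [89.6 92.2 93.3] 78
bowl changed px 41
cup changed px 0
jar changed px 0
brush changed px 0
```

View pics/fin.png

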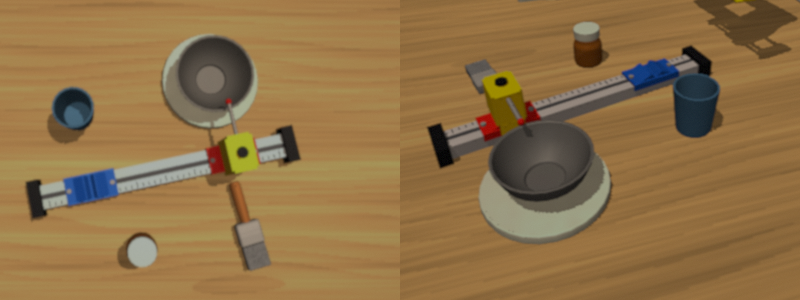

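The final picture shows the slider centred over the red stop at crop pixel (241,152) and nothing else moved. The changed pixels at the bowl are the pointer rod, now in front of its rim.

```bash
python3 -c "
from workcell import ctrl
print(ctrl.close_job())"
```

```text
the job is handed in; nothing more can be done
None
```

The yellow slider is sitting in the red stop's notch, and I handed the job in at about 10 s with the hand well clear. I pushed it with the closed fingertips on one face only. On the ramp the push force reached about 9.5 N, then fell to zero as the slider jumped about 9 mm into the notch. I stopped there, backed off along the rail and raised the hand.

- **Position:** the top camera puts the slider at −121.4 mm along the rail, with the notch at −121.1 mm. The scene camera reads −122.4 mm, about 1 mm different and within calibration error.
- **Plunger:** the knob went from about 99 mm on the crest back to about 92.5 mm, the same as on the plain rail.
- **Other objects:** the cup, jar and brush show no changed pixels. The bowl's area has 41 changed pixels; I put these down to the pointer rod now in front of its rim, as the picture shows the bowl still in place.
- **Not measured:** I didn't measure the block's lift directly. The slider was never gripped, and the height of its top face still fits a block that is down.

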